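Seat a manifold block on the tilting table

ROBOT

A 6-joint arm with a two-finger parallel gripper is mounted at the origin on the work surface. World frame = base frame: x ahead of the robot, y to its left, z up, the work surface at z = 0. Lengths are in m, angles in rad, forces in N, time in s.
With the tool pointing down it reaches from about 0.225 to 0.875 m from the base axis. Payload 3.4 kg.
Tool frame: the origin (TCP) lies on the centre line of the jaws, within the pads' length; the fingertips stand 11 mm ahead of it and the grasp point (between the pads) lies 8 mm behind it; z points along the fingers, y is the line along which they close (so a half turn about z gives the same grasp; the last joint's range is limited). The gripper opens to 85 mm and grips with 20 to 120 N. Pads are 22 mm wide; open, the fingers measure 114 mm over their backs; the gripper's body (76 mm by 85 mm) begins 54 mm behind the grasp point. The pads swing forward as they close: fully open they stand 13 mm farther back than shut.
Start: joints at [1.115, 0.276, 1.505, -0, 1.361, -0.121], TCP at [0.189, 0.543, 0.242] pointing down, gripper open.
Joint ranges: [-2.89, 2.89], [-0.75, 2.08], [0.22, 2.7], [-1.18, 4.32], [0.11, 2.71], [-2.7, 2.7]. Speed limits (rad/s): [2.57, 2.57, 3.14, 3.14, 3.14, 3.14].

INTERFACE

Orientations are given as a unit quaternion [w, x, y, z].
In Python, from rig import manip, eyes, job gives the robot as it stands.
- The arm moves only by the tool drive_tool, never from a script. Its argument "rows" is a list of rows, each a list of 3 entries, a list of its own where there are three numbers: the turn, a rotation vector about the world's x, y, z in rad, then the shift along the world's x, y, z in cm, then the finger opening in cm, from 0 to 8.54. A call has 1 to 8 rows; each row shifts and turns the commanded pose from where the row before left it; what a row does not reach is not made up. A row lasts 1/8 s, in which the tool goes at most 62.5 mm and 10.7 degrees, less where a joint would pass 70% of its speed; a pose out of reach is approached as far as the arm can. A call is refused whole if a number of a shift passes 6.25 or a number of a turn 0.188, either way. A call with a gripper value outside its range is refused whole. The fingers move at their own pace and stop on an object; "force" is the grip in N (left out, the last holds). Time passes only in rows, so rows that do not move let the fingers close. It gives the time, the measured TCP pose, the force, the opening and the grip force at its end, in the units of the state.
- manip.get_state(): the state, without advancing time (a new reading comes with each control period).
- eyes.get_image(name): name is "side" or "top"; returns the picture (384x512x3 uint8, red, green, blue); there is no depth.
- eyes.get_calibration(name): a dict with "camera_matrix" (3x3 intrinsics, pixels), "view" (4x4, takes a point from world to camera coordinates). Camera axes: x right, y up, looking along -z (the intrinsics and any distortion apply to the point x, -y, -z); pixel columns grow to the right and rows downward; lengths in m; the calibration is good to about 2 mm. A picture is of the moment at which its call begins. get_calibration takes no time and is no camera call.
- job.sign_off(): hands the job in; it is judged then, once.
The state is a dict: "clock": time; "qpos": joint angles; "qd": joint speeds; "effort": joint torques, N m; "position": TCP position; "ee_rot": TCP orientation; "contact_force": force on the tool from outside, world axes, zero at the start; "moment": the same for the moment, N m; "width": finger opening in m; "gripper_force": force on a finger pad.
Only numpy, scipy, OpenCV 4.12 (cv2) and the standard library are available. Lean on these libraries where they do the work, as an engineer would, in place of code of your own. Each camera call takes 0.05 s, during which the arm holds its last target. There are 200 camera calls.

TASK

Set up the manifold block for checking: put it on the sloping deck of the tilting table, flat on its underside with the cartridge valve pointing up the slope, and nudge it home into the corner so that its plain end sits flush against the end stop at the bottom of the slope and its side flush against the side rail. Set it down gently, do not drop it, leave it lying there on its own, and leave the other things on the bench where they are.

Things in the scene. Friction and masses are not known exactly. Their poses are not given: they have to be found in the camera images.
- manifold: The manifold block: aluminium, 90 mm long (its x), 60 wide (y), 36 high (z), two ports in its top, about 0.65 kg (varies by a quarter). A round steel cartridge valve sticks out of its +x end; the -x end is plain. Origin: centre of the 90 x 60 mm underside; z up. It starts upright on the bench, the cartridge pointing away from the robot within about 40 degrees. Grip it across the 60 mm.
- cartridge_nose (a point): Centre of the cartridge valve's flat nose, 79 mm from the block's origin along its x and 18.5 mm above its underside; axes as the block's. The cartridge is 34 mm long, up to 30 mm across, its last 16 mm a 20 mm cylinder. The block's centre of mass lies about 7 mm from its origin towards the cartridge.
- tilt_table: The tilting table, bolted down: grey cast base 235 x 190 x 14 mm with a hinged dark steel deck. Origin: on the bench under the middle of the base; x points from the deck's low end to its high end, away from the robot within about 15 degrees; y to the side with the rail. The hinge axis is 105 mm on the -x side of the origin, 40 mm above the bench. Clamp posts and nuts reach 102 mm to either side.
- tilt_deck (a joint): Slope of the deck in rad, 0 = level; clamped somewhere between 0.26 and 0.40, and it stays there. Friction (coefficient about 0.45 to 0.65) mostly holds the block wherever it is laid on the slope, so it has to be pushed home; sliding it takes under 10 N, more if the pusher also bears down on it.
- deck_corner (a point): Inner corner at the low end of the deck surface, where end stop and side rail meet. x up the slope along the rail, y across the slope out through the rail, z square out of the deck. The flat deck spans x 0 to 200 mm, y 0 to -138 mm (tee slots are only markings). The stop lies at x < 0 over the whole width. A block fully home has its origin at x = 45, y = -30, z = 0 mm, axes parallel to these.
- rail_end (a point): Upper end of the side rail, at its inner face on the deck surface, 170 mm up the slope from deck_corner; same axes. End stop and side rail are straight steel bars 12 mm thick that stand 12 mm above the deck.
- bearing: A loose ball bearing ring, 62 mm across, 16 mm high, lying on the bench beyond the work. Leave it alone. Origin: centre of its underside.
- flange: A dark steel port flange 60 x 42 x 22 mm with a 20 mm bore and no cartridge, lying on the bench in the middle. Leave it alone. Origin: centre of its underside.
- spray_can: A white bottle, 60 mm across, 170 mm high, standing at the left. Leave it alone. Origin: centre of its underside.
- spanner: A steel spanner 170 mm long lying on the bench in front of the robot. Leave it alone. Origin: middle of its length; x along it.
Mind the look-alikes: they are no part of the job. What is meant by the manifold is not pink, turquoise or yellow, and is the larger of those in its own colour.

How it is judged:
At the end, for the whole second after the job is handed in: The manifold block lies flat on the deck (within 2 mm and 2.3 degrees), at rest and released, cartridge up the slope, its plain end within 2.5 mm of the end stop, its side within 2.5 mm of the side rail, square to them within 2.3 degrees (x of manifold in the frame of deck_corner between 0.042 and 0.0475 m and y of manifold in the frame of deck_corner between -0.0325 and -0.027 m and z of manifold in the frame of deck_corner between -0.003 and 0.002 m and angle between the x axis of manifold and the x axis of deck_corner, either way round below 0.04 rad and angle between the z axis of manifold and the z axis of deck_corner, either way round below 0.04 rad and linear speed of manifold below 0.01 m/s); the robot touches nothing.
It fails at once if the manifold block is dropped or falls: it moves faster than 0.45 m/s with no finger on it (linear speed of manifold above 0.45 m/s and contact force between the fingers and manifold below 0.2 N).
It fails at once if the bearing, flange, bottle or spanner is moved by more than 25 mm or the bottle is tipped over (distance of any of bearing, flange, spray_can, spanner from where it was at the start of the episode above 0.025 m or angle between spray_can's own z axis and vertical above 0.5 rad).
It also fails if it takes over 64 s, if anything falls off the work surface, if the arm or the gripper's body presses on something with over 40 N, if the wrist force passes 120 N, or if a joint passes its speed limit or range.

## Working session

There is one attempt and no reset: what is moved stays moved. The work goes in short steps, Python scripts to look and compute and a tool call to move; the robot and the scene stay as the last step left them, time stands still between calls to the robot, and variables do not carry over. Pictures are saved under pics/ and viewed, at most 10 in all, crops included, and the job is handed in when it is done.

Besides the shell and the picture viewer there is one more tool, called after "Call:" as name([rows], argument=value, ...), one row to a line, values as JSON. drive_tool: Moves the arm, as the interface text tells. Its arguments: {"type":"object","properties":{"rows":{"type":"array"},"force":{"type":"number"}},"required":["rows"]}

```bash
mkdir -p pics; ls
python3 - <<'E'
from rig import manip, eyes, job
import cv2
for n in("side","top"):
    cv2.imwrite(f"pics/{n}0.png",eyes.get_image(n)[:,:,::-1]); c=eyes.get_calibration(n); print(n,c)
print(manip.get_state())
E
```

```text
pics
side {'camera_matrix': array([[351.11884584,   0.        , 257.70916226],
       [  0.        , 351.11884584, 188.81450555],
       [  0.        ,   0.        ,   1.        ]]), 'view': array([[ 0.87832244, -0.477944  ,  0.01091929, -0.50237173],
       [ 0.2467259 ,  0.47273773,  0.84595826, -0.21535323],
       [-0.40948263, -0.74033005,  0.53313732, -0.7127315 ],
       [ 0.        ,  0.        ,  0.        ,  1.        ]])}
top {'camera_matrix': array([[463.36811609,   0.        , 259.55949201],
       [  0.        , 463.36811609, 187.68859639],
       [  0.        ,   0.        ,   1.        ]]), 'view': array([[-0.0025893 , -0.9999844 ,  0.00494956,  0.02340025],
       [ 0.98351935, -0.00165179,  0.18079534, -0.57540506],
       [-0.18078435,  0.00533612,  0.98350828, -1.42910782],
       [ 0.        ,  0.        ,  0.        ,  1.        ]])}
{'clock': 0.1, 'qpos': array([ 1.11502114e+00,  2.76549372e-01,  1.50601151e+00,  3.03039602e-06,
        1.36069232e+00, -1.20965421e-01]), 'qd': array([ 0.00061805,  0.00048009, -0.00464274,  0.00065826, -0.00022028,
        0.00066819]), 'effort': array([ 1.17170624e-03, -4.17703378e+01, -2.46404707e+01, -5.31998910e-05,
        5.85408052e-03, -1.53539423e-05]), 'position': array([0.18872471, 0.54266987, 0.24151416]), 'ee_rot': array([-2.37542481e-04,  1.66624331e-01,  9.86020103e-01, -7.95570340e-04]), 'contact_force': array([-0.59192949,  0.36347266,  0.09263362]), 'moment': array([-0.01358943,  0.05340728, -0.05179501]), 'gripper_force': 0.0, 'width': 0.08548611306778148}
```

View pics/top0.png

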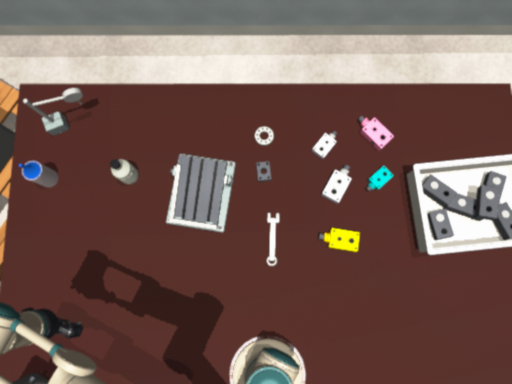

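View pics/side0.png

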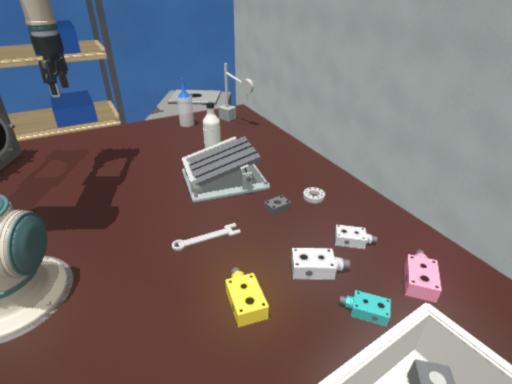

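The larger silver block, at about (337,184) in the top view and (315,264) in the side view, is the manifold. The small silver one beside it is a decoy. The table is at top (202,192). I'll enlarge both.

Run:
```python
import cv2,numpy as np
t=cv2.imread("pics/top0.png");s=cv2.imread("pics/side0.png")
def crop(im,u,v,w,h,k):
    c=cv2.resize(im[v:v+h,u:u+w],None,fx=k,fy=k,interpolation=cv2.INTER_CUBIC)
    for i in range(0,w,10):
        cv2.putText(c,str(u+i),(i*k,8),0,.3,(0,255,255),1); cv2.line(c,(i*k,10),(i*k,14),(0,255,255),1)
    for i in range(0,h,10):
        cv2.putText(c,str(v+i),(0,i*k+4),0,.3,(0,255,255),1)
    return c
A=crop(t,155,145,100,100,6);cv2.imwrite("pics/a.png",A)
B=crop(s,170,125,110,80,7);cv2.imwrite("pics/b.png",B)
C=np.hstack([crop(t,315,155,50,60,8),crop(s,285,240,50,60,8)])
C=np.hstack([crop(t,315,155,45,60,8),crop(s,285,235,55,60,8)])
cv2.imwrite("pics/c.png",C)
```

```text
(no output)
```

View pics/a.png

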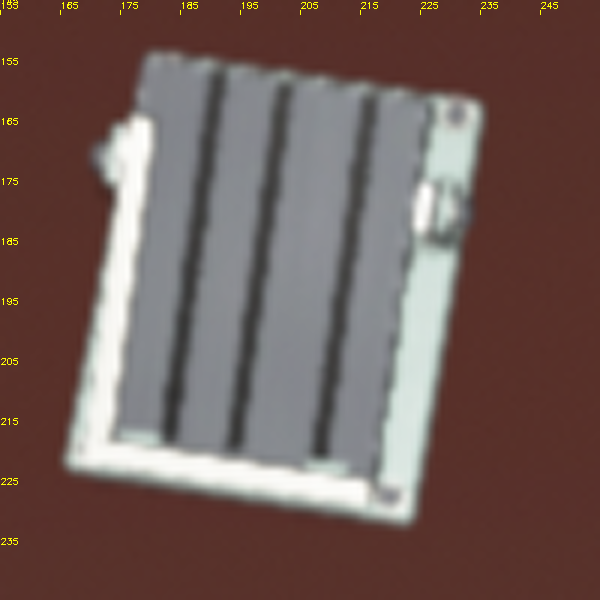

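View pics/b.png

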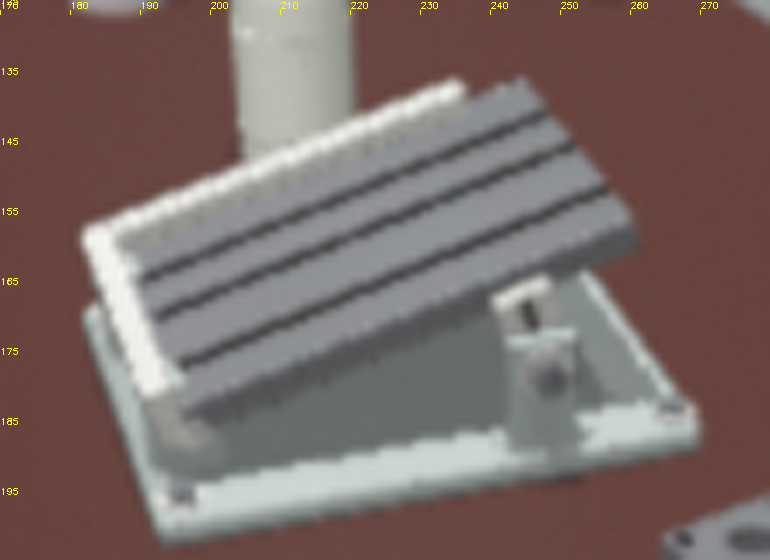

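View pics/c.png

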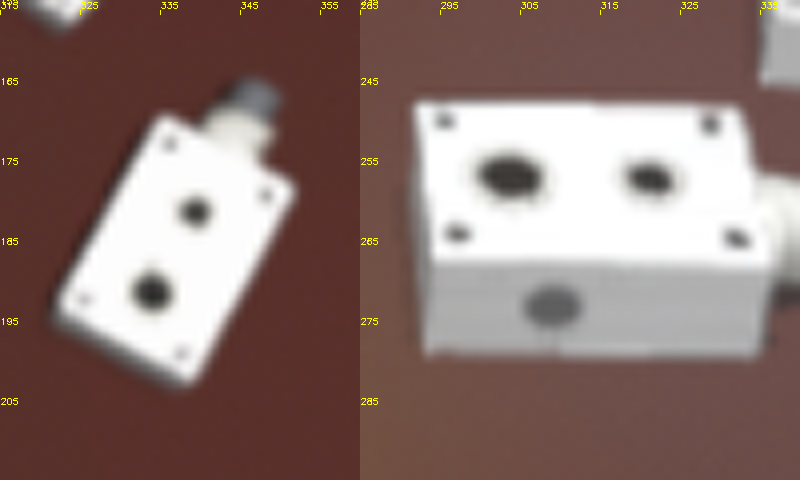

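The top crop shows the table with its rail on the left (+y), low end nearest the robot, and inner corner of the bars near (174,218). The block's cartridge points away and slightly right, with top-face corners at about (335,169), (351.5,178.5), (339,202.5) and (322,192). I'll now fit both poses.

```bash
cat > h.py <<'E'
import numpy as np
from rig import manip, eyes, job
from scipy.optimize import least_squares
from scipy.spatial.transform import Rotation as R
CAL={n:eyes.get_calibration(n) for n in("side","top")}
def proj(n,P):
    c=CAL[n];P=np.atleast_2d(P);q=P@c['view'][:3,:3].T+c['view'][:3,3];q=q*[1,-1,-1]
    p=q@c['camera_matrix'].T;return p[:,:2]/p[:,2:]
def uncrop(pts,u,v,k): return (np.array(pts,float)+.5)/k-.5+[u,v]
def rz(a): return R.from_euler('z',a).as_matrix()
E
cat > fit.py <<'E'
from h import *
mt=uncrop([(160,115),(295,188),(193,383),(56,303)],315,155,8); Mt=np.array([(45,30,36),(45,-30,36),(-45,-30,36),(-45,30,36)])/1e3
ms=uncrop([(55,103),(380,107),(410,268),(72,263),(65,355),(400,357)],285,235,8); Ms=np.array([(-45,30,36),(45,30,36),(45,-30,36),(-45,-30,36),(-45,-30,0),(45,-30,0)])/1e3
def f(p):
    T=lambda P:P@rz(p[2]).T+[p[0],p[1],0]
    return np.r_[proj("top",T(Mt))-mt,proj("side",T(Ms))-ms].ravel()
r=least_squares(f,[.57,-.15,-.5]);print("manifold",r.x.round(4));print(r.fun.reshape(-1,2).round(1).tolist())
D=lambda *a:("d",)+a
B=lambda *a:("b",)+a
tp=[((148,52),D(200,12,0)),((435,97),D(200,-138,0)),((155,118),D(170,0,12)),((116,441),D(0,0,12)),((371,482),D(0,-138,12)),((65,468),B(-117.5,95,14)),((412,518),B(-117.5,-95,14)),((483,102),B(117.5,-95,14))]
sp=[((525,78),D(200,12,0)),((633,215),D(200,-138,0)),((465,90),D(170,0,12)),((82,232),D(-12,12,12)),((143,396),D(-12,-138,12)),((185,380),D(0,-138,12)),((163,522),B(-117.5,-95,14)),((699,412),B(117.5,-95,14)),((86,312),B(-117.5,95,14))]
pt=uncrop([a for a,_ in tp],155,145,6);ps=uncrop([a for a,_ in sp],170,125,7)
def world(p,it):
    X,Y,a,s,cx,cy,cz=p;v=np.array(it[1:])/1e3
    if it[0]=="d": v=R.from_euler('y',-s).as_matrix()@v+[cx,cy,cz]
    return rz(a)@v+[X,Y,0]
def g(p):
    return np.r_[proj("top",np.array([world(p,i) for _,i in tp]))-pt,proj("side",np.array([world(p,i) for _,i in sp]))-ps].ravel()
r=least_squares(g,[.55,.15,-.1,.33,-.1,.07,.05],loss='soft_l1');print("table",r.x.round(4));print(g(r.x).reshape(-1,2).round(1).tolist())
print("corner",world(r.x,D(0,0,0)).round(4),"home",world(r.x,D(45,-30,0)).round(4),"railend",world(r.x,D(170,0,0)).round(4))
E
python3 fit.py
```

```text
manifold [ 0.585  -0.2283 -0.5112]
[[0.5, 0.4], [-0.0, 0.1], [0.0, -0.4], [0.6, 0.6], [0.2, -0.0], [-0.4, 0.2], [0.6, -0.7], [0.1, -0.8], [-0.2, -0.2], [-0.3, 0.3]]
table [ 0.57    0.2154 -0.1528  0.2733 -0.1008  0.0607  0.0551]
[[-0.4, 0.8], [-0.6, 0.4], [0.2, 0.1], [-0.4, 0.1], [0.7, -0.1], [-0.2, -0.0], [-0.0, 0.5], [-0.2, -0.3], [0.2, -0.2], [0.8, 0.2], [0.3, -0.2], [0.4, -0.2], [0.6, -0.2], [-1.3, 0.4], [-0.1, 0.0], [1.0, 1.7], [-0.3, -0.9]]
corner [0.4796 0.2908 0.0551] home [0.5179 0.2545 0.0673] railend [0.6414 0.2658 0.101 ]
```

The fits are good: residuals are about 1 px, the block lies at z=0, the slope is 0.273 and the corner is at (0.480, 0.291, 0.055). Next I move above the block.

Call:
drive_tool([
  [[0, 0, -0.022], [2.5, -4.8, 0], 8.54],
  [[0, 0, -0.022], [2.5, -4.8, 0], 8.54],
  [[0, 0, -0.022], [2.5, -4.8, 0], 8.54],
  [[0, 0, -0.022], [2.5, -4.8, 0], 8.54],
  [[0, 0, -0.022], [2.5, -4.8, 0], 8.54],
  [[0, 0, -0.022], [2.5, -4.8, 0], 8.54],
  [[0, 0, -0.022], [2.5, -4.8, 0], 8.54],
  [[0, 0, -0.022], [2.5, -4.8, 0], 8.54],
], force=70)

```text
clock: 1.1
position: [0.3893, 0.1575, 0.2422]
ee_rot: [0.0, 0.253, 0.967, 0.0]
contact_force: [1.7, 0.9, -0.4]
width: 0.0853
gripper_force: 0.0
```

Call:
drive_tool([
  [[0, 0, 0], [2.5, -4.8, 0], 8.54],
  [[0, 0, 0], [2.5, -4.8, 0], 8.54],
  [[0, 0, 0], [2.5, -4.8, 0], 8.54],
  [[0, 0, 0], [2.5, -4.8, 0], 8.54],
  [[0, 0, 0], [2.5, -4.8, 0], 8.54],
  [[0, 0, 0], [2.5, -4.8, 0], 8.54],
  [[0, 0, 0], [2.5, -4.8, 0], 8.54],
  [[0, 0, 0], [2.5, -4.8, 0], 8.54],
])

```text
clock: 2.1
position: [0.5894, -0.2265, 0.2418]
ee_rot: [-0.0, 0.253, 0.968, 0.0]
contact_force: [0.4, 0.1, 0.1]
width: 0.0855
gripper_force: 0.0
```

Call:
drive_tool([
  [[0, 0, 0], [0, 0, 0], 8.54],
  [[0, 0, 0], [0, 0, 0], 8.54],
])

```text
clock: 2.35
position: [0.5883, -0.2244, 0.2415]
ee_rot: [-0.001, 0.253, 0.968, 0.001]
contact_force: [-0.2, 0.9, -0.3]
width: 0.0853
gripper_force: 0.0
```

Call:
drive_tool([
  [[0, 0, 0], [0.1, -0.6, -2.5], 8.54],
  [[0, 0, 0], [0, 0, -4], 8.54],
  [[0, 0, 0], [0, 0, -4], 8.54],
  [[0, 0, 0], [0, 0, -4], 8.54],
  [[0, 0, 0], [0, 0, -3], 8.54],
  [[0, 0, 0], [0, 0, -2], 8.54],
  [[0, 0, 0], [0, 0, -1.5], 8.54],
  [[0, 0, 0], [0, 0, -0.5], 8.54],
])

```text
clock: 3.35
position: [0.5894, -0.2298, 0.027]
ee_rot: [-0.001, 0.252, 0.968, 0.0]
contact_force: [-0.3, -0.2, -1.0]
width: 0.0852
gripper_force: 0.0
```

Call:
drive_tool([
  [[0, 0, 0], [0, 0, 0], 7.5],
  [[0, 0, 0], [0, 0, 0], 6.8],
  [[0, 0, 0], [0, 0, 0], 6.4],
  [[0, 0, 0], [0, 0, 0], 6],
  [[0, 0, 0], [0, 0, 0], 5],
  [[0, 0, 0], [0, 0, 0], 5],
  [[0, 0, 0], [0, 0, 0], 5],
  [[0, 0, 0], [0, 0, 0], 5],
], force=70)

```text
clock: 4.35
position: [0.5905, -0.2309, 0.0285]
ee_rot: [0.001, 0.253, 0.968, 0.0]
contact_force: [-0.8, 0.9, 4.1]
width: 0.0583
gripper_force: 77.4
```

Call:
drive_tool([
  [[0, 0, 0], [0, 0, 0.5], 5],
  [[0, 0, 0], [0, 0, 1], 5],
  [[0, 0, 0], [0, 0, 2.5], 5],
  [[0, 0, 0], [0, 0, 4], 5],
  [[0, 0, 0], [0, 0, 4], 5],
  [[0, 0, 0], [0, 0, 4], 5],
  [[0, 0, 0], [0, 0, 3], 5],
  [[0, 0, 0], [0, 0, 2], 5],
])

```text
clock: 5.35
position: [0.5899, -0.231, 0.2391]
ee_rot: [0.001, 0.253, 0.968, -0.0]
contact_force: [0.0, -0.3, -6.2]
width: 0.0581
gripper_force: 76.6
```

Call:
drive_tool([
  [[0, 0, 0], [0, 0, 0], 5],
  [[0, 0, 0], [0, 0, 0], 5],
])

```text
clock: 5.6
position: [0.5891, -0.2305, 0.236]
ee_rot: [-0.001, 0.253, 0.968, 0.0]
contact_force: [-0.1, 0.4, -5.5]
width: 0.0583
gripper_force: 76.7
```

```bash
cat > crop.py <<'E'
import cv2,numpy as np
def crop(im,u,v,w,h,k):
    c=cv2.resize(im[v:v+h,u:u+w],None,fx=k,fy=k,interpolation=cv2.INTER_CUBIC)
    for i in range(0,w,10):
        cv2.putText(c,str(u+i),(i*k,8),0,.3,(0,255,255),1); cv2.line(c,(i*k,10),(i*k,14),(0,255,255),1)
    for i in range(0,h,10): cv2.putText(c,str(v+i),(0,i*k+4),0,.3,(0,255,255),1)
    return c
E
python3 - <<'E'
from h import *; from crop import *
s=manip.get_state();print({k:np.round(s[k],4) for k in("position","ee_rot","contact_force","width","qpos")})
p=proj("side",s["position"])[0];print(p)
u,v=(p-[60,40]).astype(int)
cv2.imwrite("pics/g.png",crop(eyes.get_image("side")[:,:,::-1],max(u,0),max(v,0),120,90,6))
E
```

```text
{'position': array([ 0.5891, -0.2305,  0.236 ]), 'ee_rot': array([-1.300e-03,  2.526e-01,  9.676e-01,  3.000e-04]), 'contact_force': array([-0.1392,  0.3931, -5.5177]), 'width': np.float64(0.0583), 'qpos': array([-0.4829,  0.3675,  1.3836,  0.    ,  1.3931, -1.5429])}
[325.96877328 177.77637512]
```

View pics/g.png

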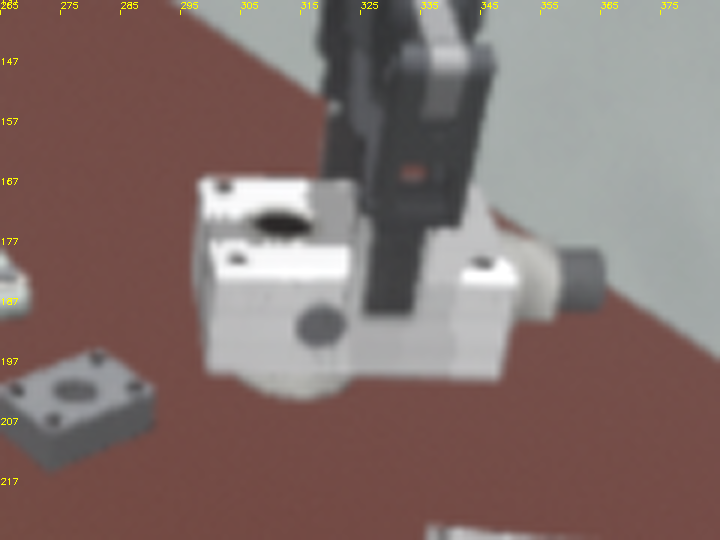

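The block is held level, with about 15 mm of pad overlap and the fingertips about 20 mm above its underside. I'll measure its pose in the grip, then compute the placing pose.

Run:
```python
from h import *
s=manip.get_state();p0=s["position"]
u,v=(proj("side",p0)[0]-[60,40]).astype(int)
ps=uncrop([(208,375),(500,380),(211,280),(518,286),(200,180)],u,v,6)
P=np.array([(-45,-30,0),(45,-30,0),(-45,-30,36),(45,-30,36),(-45,30,36)])/1e3
def T(p): return lambda P:(P@R.from_euler('zy',[p[3],p[4]]).as_matrix().T)+p[:3]
f=lambda p:np.r_[(proj("side",T(p)(P))-ps).ravel(), (p[3]+.5112)/.02,p[4]/.03, (T(p)(np.zeros((1,3)))[0]-[.585,-.2283,p0[2]-.027])/.003]
r=least_squares(f,[.585,-.228,.21,-.511,0]);print(r.x.round(4),r.fun.round(1));q=r.x
# block origin in tool coordinates along block axes
print("block minus tcp in block axes(mm):",(rz(q[3]).T@(q[:3]-p0)*1e3).round(1))
```

```text
[ 0.5837 -0.2284  0.2069 -0.5172 -0.0069] [-0.2  0.4  0.   0.3  0.6 -0.4 -0.1 -0.7 -0.1  0.1 -0.3 -0.2 -0.4 -0.
 -0.6]
block minus tcp in block axes(mm): [ -5.6  -0.8 -28.7]
```

```bash
cat >> h.py <<'E'
YAW,S=-.1528,.2733; C0=np.array([.4796,.2908,.0551])
RD=rz(YAW)@R.from_euler('y',-S).as_matrix()
def deck(p): return C0+RD@(np.array(p)/1e3)
def todeck(w): return RD.T@(w-C0)*1e3
def err(target_tcp):
    s=manip.get_state(); q=s["ee_rot"]; Rt=R.from_quat([q[1],q[2],q[3],q[0]])
    want=R.from_matrix(np.c_[-RD[:,0],RD[:,1],-RD[:,2]])
    return (want*Rt.inv()).as_rotvec().round(4),((target_tcp-s["position"])*100).round(2)
E
python3 - <<'E'
from h import *
t=deck([65,-38,52.5]);print(t,err(t),err(deck([65,-38,100])));print(RD.round(3), proj("top",[[.62,.38,0]]))
E
```

```text
[0.5216693  0.24587334 0.12319566] (array([-0.0906, -0.263 ,  0.3558]), array([ -6.73,  47.63, -11.24])) (array([-0.0906, -0.263 ,  0.3558]), array([-8.  , 47.83, -6.67]))
[[ 0.952  0.152 -0.267]
 [-0.147  0.988  0.041]
 [ 0.27   0.     0.963]] [[151.72314368 177.5283369 ]]
```

Call:
drive_tool([
  [[-0.0076, -0.0219, 0.0297], [-0.67, 2, 0], 5],
  [[-0.0076, -0.0219, 0.0297], [-0.67, 4, 0], 5],
  [[-0.0076, -0.0219, 0.0297], [-0.67, 4, 0], 5],
  [[-0.0076, -0.0219, 0.0297], [-0.67, 4, 0], 5],
  [[-0.0076, -0.0219, 0.0297], [-0.67, 4, 0], 5],
  [[-0.0076, -0.0219, 0.0297], [-0.67, 4, 0], 5],
  [[-0.0076, -0.0219, 0.0297], [-0.67, 4, 0], 5],
  [[-0.0076, -0.0219, 0.0297], [-0.67, 4, 0], 5],
])

```text
clock: 6.65
position: [0.5347, 0.0703, 0.2358]
ee_rot: [0.091, 0.135, 0.987, -0.007]
contact_force: [0.9, -1.1, -5.0]
width: 0.0581
gripper_force: 76.6
```

Call:
drive_tool([
  [[-0.0076, -0.0219, 0.0297], [-0.67, 4, 0], 5],
  [[-0.0076, -0.0219, 0.0297], [-0.67, 4, 0], 5],
  [[-0.0076, -0.0219, 0.0297], [-0.67, 4, 0], 5],
  [[-0.0076, -0.0219, 0.0297], [-0.67, 3.5, 0], 5],
  [[0, 0, 0], [0, 2, -1], 5],
  [[0, 0, 0], [0, 0.3, -1], 5],
  [[0, 0, 0], [0, 0, 0], 5],
  [[0, 0, 0], [0, 0, 0], 5],
])

```text
clock: 7.65
position: [0.5096, 0.2461, 0.217]
ee_rot: [0.137, 0.076, 0.988, -0.011]
contact_force: [0.1, 0.3, -5.1]
width: 0.0583
gripper_force: 76.7
```

Run:
```python
from h import *
print(manip.get_state()['contact_force'],err(deck([65,-38,52.5])),err(deck([60,-38,33])))
```

```text
[ 0.09610677  0.2965116  -5.13241735] (array([0.0019, 0.0025, 0.0004]), array([ 1.21, -0.03, -9.38])) (array([0.0019, 0.0025, 0.0004]), array([  1.25,  -0.03, -11.39]))
```

Call:
drive_tool([
  [[0, 0, 0], [0.2, 0, -1.5], 5],
  [[0, 0, 0], [0.2, 0, -2], 5],
  [[0, 0, 0], [0.2, 0, -2], 5],
  [[0, 0, 0], [0.2, 0, -1.6], 5],
  [[0, 0, 0], [0.2, 0, -1.3], 5],
  [[0, 0, 0], [0.2, 0, -1.3], 5],
  [[0, 0, 0], [0, 0, -0.7], 5],
  [[0, 0, 0], [0, 0, 0], 5],
])

```text
clock: 8.65
position: [0.5212, 0.2469, 0.1127]
ee_rot: [0.137, 0.075, 0.988, -0.011]
contact_force: [0.4, 0.1, -4.6]
width: 0.0582
gripper_force: 76.7
```

Run:
```python
from h import *;from crop import *
s=manip.get_state();print(todeck(s['position']),s['contact_force'],err(deck([62,-38,29])))
cv2.imwrite("pics/p.png",crop(eyes.get_image("side")[:,:,::-1],170,90,110,110,5))
```

```text
[ 61.58231981 -37.05563267  42.56532519] [ 0.36904858  0.06498367 -4.64091558] (array([ 0.0017,  0.0021, -0.0005]), array([ 0.39, -0.16, -1.29]))
```

View pics/p.png

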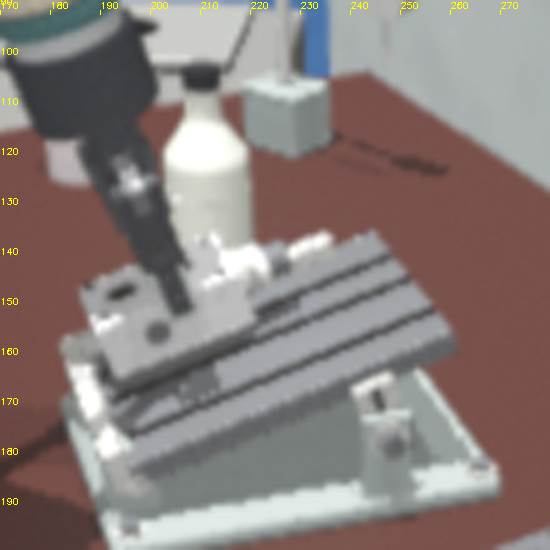

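The block hovers parallel to the deck. I'll lower it along the deck normal.

Call:
drive_tool([
  [[0, 0, 0], [0.053, -0.008, -0.193], 5],
  [[0, 0, 0], [0.053, -0.008, -0.193], 5],
  [[0, 0, 0], [0.053, -0.008, -0.193], 5],
  [[0, 0, 0], [0.053, -0.008, -0.193], 5],
  [[0, 0, 0], [0.053, -0.008, -0.193], 5],
  [[0, 0, 0], [0, 0, 0], 5],
])

```text
clock: 9.45
position: [0.5241, 0.2466, 0.1034]
ee_rot: [0.137, 0.075, 0.988, -0.011]
contact_force: [0.7, 0.1, -5.3]
width: 0.0578
gripper_force: 76.7
```

Call:
drive_tool([
  [[0, 0, 0], [0.027, -0.004, -0.096], 5],
  [[0, 0, 0], [0, 0, 0], 5],
])

```text
clock: 9.7
position: [0.5245, 0.2466, 0.1027]
ee_rot: [0.137, 0.075, 0.988, -0.011]
contact_force: [-0.3, -0.1, -4.1]
width: 0.0584
gripper_force: 76.7
```

Call:
drive_tool([
  [[0, 0, 0], [0.027, -0.004, -0.096], 5],
  [[0, 0, 0], [0, 0, 0], 5],
])

```text
clock: 9.95
position: [0.5247, 0.2466, 0.1017]
ee_rot: [0.137, 0.075, 0.988, -0.011]
contact_force: [0.5, 1.2, -5.6]
width: 0.0582
gripper_force: 76.7
```

Call:
drive_tool([
  [[0, 0, 0], [0.027, -0.004, -0.096], 5],
  [[0, 0, 0], [0, 0, 0], 5],
])

```text
clock: 10.2
position: [0.525, 0.2466, 0.1007]
ee_rot: [0.137, 0.075, 0.988, -0.011]
contact_force: [-0.1, -0.4, -5.5]
width: 0.058
gripper_force: 76.7
```

Call:
drive_tool([
  [[0, 0, 0], [0.027, -0.004, -0.096], 5],
  [[0, 0, 0], [0, 0, 0], 5],
])

```text
clock: 10.45
position: [0.5252, 0.2465, 0.0998]
ee_rot: [0.137, 0.075, 0.988, -0.011]
contact_force: [0.1, 0.1, -5.1]
width: 0.0582
gripper_force: 76.7
```

Call:
drive_tool([
  [[0, 0, 0], [0.027, -0.004, -0.096], 5],
  [[0, 0, 0], [0, 0, 0], 5],
])

```text
clock: 10.7
position: [0.5255, 0.2465, 0.0988]
ee_rot: [0.137, 0.075, 0.988, -0.011]
contact_force: [-0.4, -0.1, -5.2]
width: 0.0583
gripper_force: 76.7
```

Call:
drive_tool([
  [[0, 0, 0], [0.02, -0.003, -0.07], 5],
  [[0, 0, 0], [0, 0, 0], 5],
])

```text
clock: 10.95
position: [0.5258, 0.2465, 0.0982]
ee_rot: [0.138, 0.075, 0.988, -0.011]
contact_force: [-0.8, 0.8, -4.9]
width: 0.0579
gripper_force: 76.8
```

Call:
drive_tool([
  [[0, 0, 0], [0.02, -0.003, -0.07], 5],
  [[0, 0, 0], [0, 0, 0], 5],
])

```text
clock: 11.2
position: [0.5258, 0.2465, 0.098]
ee_rot: [0.138, 0.075, 0.988, -0.011]
contact_force: [-4.4, 0.1, 2.4]
width: 0.0583
gripper_force: 77.6
```

Call:
drive_tool([
  [[0, 0, 0], [0.02, -0.003, -0.07], 5],
  [[0, 0, 0], [0, 0, 0], 5],
])

```text
clock: 11.45
position: [0.5258, 0.2465, 0.098]
ee_rot: [0.138, 0.075, 0.988, -0.011]
contact_force: [-6.7, 0.1, 8.2]
width: 0.0582
gripper_force: 78.4
```

Contact is made, with about 13 N on the deck. I'll ease off slightly and slide down the slope in the grip.

Call:
drive_tool([
  [[0, 0, 0], [-0.012, 0.002, 0.04], 5],
  [[0, 0, 0], [-0.1, 0.015, -0.027], 5],
  [[0, 0, 0], [-0.1, 0.015, -0.027], 5],
  [[0, 0, 0], [-0.1, 0.015, -0.027], 5],
  [[0, 0, 0], [-0.1, 0.015, -0.027], 5],
  [[0, 0, 0], [-0.1, 0.015, -0.027], 5],
  [[0, 0, 0], [-0.1, 0.015, -0.027], 5],
  [[0, 0, 0], [0, 0, 0], 5],
])

```text
clock: 12.45
position: [0.5226, 0.2482, 0.0971]
ee_rot: [0.14, 0.075, 0.987, -0.01]
contact_force: [2.4, -0.4, 5.9]
width: 0.0584
gripper_force: 77.9
```

Run:
```python
from h import *
s=manip.get_state();print(todeck(s['position']),RD.T@s['contact_force'],RD.T@s['moment'])
```

```text
[ 58.53721109 -35.55587928  27.24062023] [ 3.88973667 -0.02741905  4.99838272] [-0.40474033 -0.35096429  0.11932081]
```

Call:
drive_tool([
  [[0, 0, 0], [-0.013, 0.002, 0.05], 5],
  [[0, 0, 0], [-0.1, 0.015, -0.027], 5],
  [[0, 0, 0], [-0.1, 0.015, -0.027], 5],
  [[0, 0, 0], [-0.1, 0.015, -0.027], 5],
  [[0, 0, 0], [-0.1, 0.015, -0.027], 5],
  [[0, 0, 0], [0, 0, 0], 5],
])

```text
clock: 13.2
position: [0.516, 0.2482, 0.0952]
ee_rot: [0.138, 0.075, 0.988, -0.011]
contact_force: [2.2, 0.4, 5.2]
width: 0.0582
gripper_force: 77.8
```

Run:
```python
from h import *
s=manip.get_state();print(todeck(s['position']),RD.T@s['contact_force'],RD.T@s['moment'])
```

```text
[ 51.75088856 -36.60650283  27.13904751] [3.48669065 0.75390408 4.45786725] [-0.03955953 -0.39590439  0.09348079]
```

Call:
drive_tool([
  [[0, 0, 0], [-0.1, 0.015, -0.027], 5],
  [[0, 0, 0], [-0.1, 0.015, -0.027], 5],
  [[0, 0, 0], [-0.1, 0.015, -0.027], 5],
  [[0, 0, 0], [0, 0, 0], 5],
])

```text
clock: 13.7
position: [0.5139, 0.2483, 0.0946]
ee_rot: [0.138, 0.075, 0.987, -0.011]
contact_force: [4.9, -1.3, 5.0]
width: 0.0583
gripper_force: 77.6
```

Run:
```python
from h import *
s=manip.get_state();print(todeck(s['position']),RD.T@s['contact_force'],RD.T@s['moment'])
```

```text
[ 49.48919764 -36.77293924  27.15934973] [ 6.16391484 -0.49849345  3.47149695] [-0.24889887 -0.81907432 -0.00161772]
```

Call:
drive_tool([
  [[0, 0, 0], [-0.1, 0.015, -0.027], 5],
  [[0, 0, 0], [-0.1, 0.015, -0.027], 5],
  [[0, 0, 0], [0, 0, 0], 5],
])

```text
clock: 14.08
position: [0.5136, 0.2484, 0.0947]
ee_rot: [0.14, 0.075, 0.987, -0.011]
contact_force: [9.5, -3.8, 3.5]
width: 0.0581
gripper_force: 77.3
```

Run:
```python
from h import *
s=manip.get_state();print(todeck(s['position']),RD.T@s['contact_force'],RD.T@s['moment'])
```

```text
[ 49.30725689 -36.74534267  27.29714515] [10.51560508 -2.30881179  0.65971474] [-0.5306157  -1.49406488 -0.1536207 ]
```

The block is at the stop. I'll relax the push and slide toward the rail.

Call:
drive_tool([
  [[0, 0, 0], [0.15, -0.023, 0.042], 5],
  [[0, 0, 0], [0.015, 0.099, 0], 5],
  [[0, 0, 0], [0.015, 0.099, 0], 5],
  [[0, 0, 0], [0.015, 0.099, 0], 5],
  [[0, 0, 0], [0.015, 0.099, 0], 5],
  [[0, 0, 0], [0.015, 0.099, 0], 5],
  [[0, 0, 0], [0.015, 0.099, 0], 5],
  [[0, 0, 0], [0, 0, 0], 5],
])

```text
clock: 15.08
position: [0.5142, 0.2507, 0.0947]
ee_rot: [0.138, 0.074, 0.988, -0.014]
contact_force: [6.7, -12.6, 8.2]
width: 0.0583
gripper_force: 78.0
```

Run:
```python
from h import *
s=manip.get_state();print(todeck(s['position']),RD.T@s['contact_force'],RD.T@s['moment'])
```

```text
[ 49.48618368 -34.33796388  27.27246387] [ 10.39605852 -11.43509959   5.62554129] [-1.94360823 -1.55514052  0.11779774]
```

Call:
drive_tool([
  [[0, 0, 0], [0.18, -0.028, 0.12], 5],
  [[0, 0, 0], [0, 0, 0], 5],
  [[0, 0, 0], [0.015, 0.099, 0], 5],
  [[0, 0, 0], [0.015, 0.099, 0], 5],
  [[0, 0, 0], [0, 0, 0], 5],
])

```text
clock: 15.7
position: [0.5145, 0.2527, 0.0947]
ee_rot: [0.136, 0.075, 0.988, -0.014]
contact_force: [4.4, -10.0, 5.0]
width: 0.0586
gripper_force: 77.8
```

Run:
```python
from h import *
s=manip.get_state();print(todeck(s['position']),RD.T@s['contact_force'],RD.T@s['moment'])
```

```text
[ 49.51406415 -32.31260331  27.27510259] [ 6.98812268 -9.16841237  3.23502621] [-1.49605453 -1.04864587  0.10012996]
```

Still moving (y is now −32.3, force −9 N). I'll continue.

Call:
drive_tool([
  [[0, 0, 0], [0.1, -0.015, 0.05], 5],
  [[0, 0, 0], [0.015, 0.099, 0], 5],
  [[0, 0, 0], [0.015, 0.099, 0], 5],
  [[0, 0, 0], [0, 0, 0], 5],
])

```text
clock: 16.2
position: [0.5149, 0.2547, 0.0948]
ee_rot: [0.135, 0.075, 0.988, -0.014]
contact_force: [2.9, -9.0, 5.4]
width: 0.0578
gripper_force: 77.7
```

Run:
```python
from h import *
s=manip.get_state();print(todeck(s['position']),RD.T@s['contact_force'],RD.T@s['moment'],err(s['position'])[0])
```

```text
[ 49.56583345 -30.31258537  27.2942124 ] [ 5.54605808 -8.43285877  4.09462037] [-1.34960105 -0.74718548  0.03330198] [ 0.0076 -0.0012 -0.0004]
```

Call:
drive_tool([
  [[0, 0, 0], [0.015, 0.099, 0], 5],
  [[0, 0, 0], [0.015, 0.099, 0], 5],
  [[0, 0, 0], [0, 0, 0], 5],
])

```text
clock: 16.58
position: [0.5152, 0.2567, 0.0948]
ee_rot: [0.136, 0.075, 0.988, -0.014]
contact_force: [3.0, -8.3, 5.3]
width: 0.0581
gripper_force: 77.7
```

Run:
```python
from h import *
s=manip.get_state();print(todeck(s['position']),RD.T@s['contact_force'],RD.T@s['moment'],err(s['position'])[0])
```

```text
[ 49.57146239 -28.32088132  27.29459318] [ 5.46361207 -7.75676068  3.96599605] [-1.3751405  -0.72648962  0.01056606] [ 0.0077 -0.0012 -0.0005]
```

Call:
drive_tool([
  [[0, 0, 0], [0.015, 0.099, 0], 5],
  [[0, 0, 0], [0.015, 0.099, 0], 5],
  [[0, 0, 0], [0, 0, 0], 5],
])

```text
clock: 16.95
position: [0.5152, 0.2571, 0.0948]
ee_rot: [0.135, 0.075, 0.988, -0.016]
contact_force: [1.7, -14.3, 7.4]
width: 0.0583
gripper_force: 78.1
```

Run:
```python
from h import *;from crop import *
s=manip.get_state();print(todeck(s['position']),RD.T@s['contact_force'],RD.T@s['moment'],err(s['position'])[0])
a=crop(eyes.get_image("top")[:,:,::-1],150,145,80,100,5);b=crop(eyes.get_image("side")[:,:,::-1],170,110,76,100,5)
cv2.imwrite("pics/q.png",np.hstack([a,b]))
```

```text
[ 49.55694297 -27.92159418  27.37642592] [  5.76352472 -13.83532703   6.11646734] [-2.1069217  -0.97741001 -0.11616803] [ 0.0106 -0.0021 -0.0002]
```

View pics/q.png

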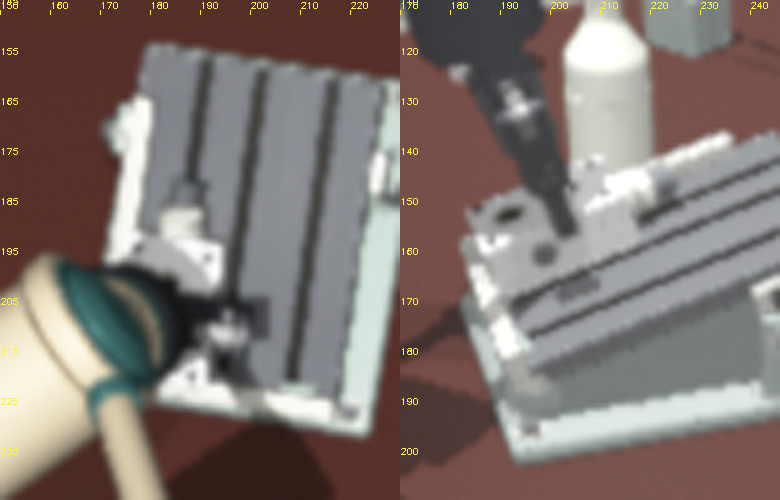

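The block has met the rail: force jumped to 14 N with only 0.4 mm of travel. The pictures show the block in the corner with the cartridge up the slope, and the side view shows it flat. I'll release it in place.

Call:
drive_tool([
  [[0, 0, 0], [0, 0, 0], 5.9],
  [[0, 0, 0], [0, 0, 0], 6.2],
  [[0, 0, 0], [0, 0, 0], 6.6],
  [[0, 0, 0], [0, 0, 0], 7],
  [[0, 0, 0], [0, 0, 0], 7.5],
  [[0, 0, 0], [0, 0, 0], 7.5],
], force=20)

```text
clock: 17.8
position: [0.517, 0.2622, 0.0955]
ee_rot: [0.137, 0.075, 0.988, -0.011]
contact_force: [-0.2, 0.5, 0.7]
width: 0.075
gripper_force: 0.0
```

Run:
```python
from h import *
s=manip.get_state();print(todeck(s['position']),RD.T@s['contact_force'],err(s['position'])[0])
```

```text
[ 50.66487726 -22.61461387  27.79784155] [-0.11235751  0.4765607   0.70860405] [ 0.001   0.0027 -0.0008]
```

Call:
drive_tool([
  [[0, 0, 0], [-0.076, -0.49, 0], 8.5],
  [[0, 0, 0], [0, 0, 0], 8.5],
  [[0, 0, 0], [-0.4, 0.06, 1.45], 8.5],
  [[0, 0, 0], [-0.8, 0.12, 2.9], 8.5],
  [[0, 0, 0], [-1.1, 0.16, 3.9], 8.5],
  [[0, 0, 0], [-1, -2, 3], 8.5],
  [[0, 0, 0], [-2, -4, 1], 8.5],
  [[0, 0, 0], [-2, -5, 0], 8.5],
])

```text
clock: 18.8
position: [0.4439, 0.1503, 0.2208]
ee_rot: [0.14, 0.074, 0.987, -0.01]
contact_force: [0.5, -0.7, 0.7]
width: 0.0847
gripper_force: 0.0
```

Call:
drive_tool([
  [[0, 0, 0], [0, -5, 0], 8.5],
  [[0, 0, 0], [0, -5, 0], 4],
  [[0, 0, 0], [0, -3, 0], 0],
  [[0, 0, 0], [0, 0, 0], 0],
])

```text
clock: 19.3
position: [0.4435, 0.0189, 0.2194]
ee_rot: [0.138, 0.077, 0.987, -0.011]
contact_force: [1.4, -0.1, -0.4]
width: 0.0316
gripper_force: 0.0
```

Run:
```python
from h import *;from crop import *
s=manip.get_state();print(s['position'],s['contact_force'],s['width'])
a=eyes.get_image("top")[:,:,::-1];b=eyes.get_image("side")[:,:,::-1]
cv2.imwrite("pics/top1.png",a);cv2.imwrite("pics/side1.png",b)
cv2.imwrite("pics/r.png",np.hstack([crop(a,165,165,50,70,8),crop(b,175,120,50,70,8)]))
```

```text
[0.44353171 0.01887423 0.219378  ] [ 1.43183254 -0.05167394 -0.38124301] 0.03162308110682346
```

View pics/r.png

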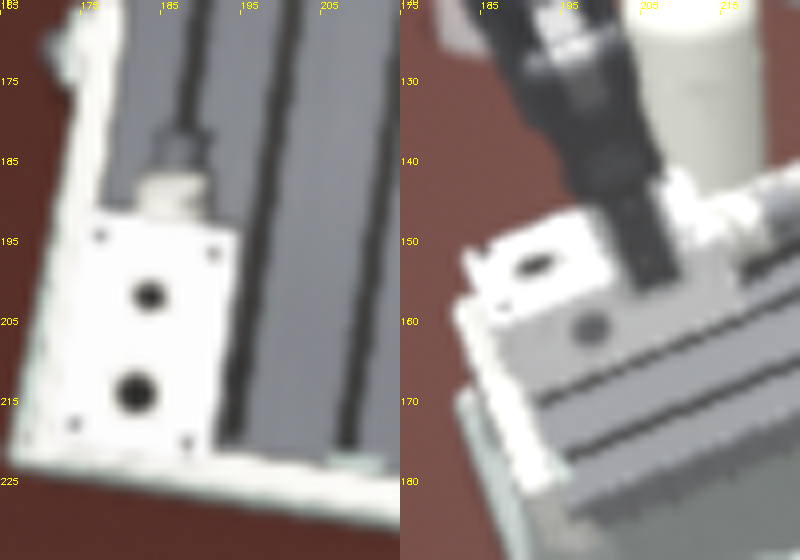

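The block now sits in the corner, with top-face corners at about (177,191), (195,194.5) and (191.5,221). I'll check squareness and gaps against the fitted table.

Run:
```python
from h import *
# slot line direction and block lines, predicted vs seen (top, k=8 crop at 165,165)
def d(a,b):return (a[0]-b[0])/(a[1]-b[1])
for y in(-12,-48):
    q=proj("top",[deck([80,y,36]),deck([10,y,36])]);print("pred block line",d(*q))
q=proj("top",[deck([150,-66,0]),deck([10,-66,0])]);print("pred slot",d(*q))
q=proj("top",[deck([84,-53,36]),deck([84,-6,36])]);print("pred cross",(q[0]-q[1])[1]/(q[0]-q[1])[0], "seen",17/113,19/113)
pt=uncrop([(240,235),(212,452),(100,208)],165,165,8)
print("home corners pred",proj("top",[deck([90,-60,36]),deck([0,-60,36]),deck([90,0,36])]).round(1).tolist(),"seen",pt.round(1).tolist())
h=uncrop([(100,235),(213,252),(187,443),(74,424)],165,165,8)
Q=np.array([(37.5,22.5,36),(37.5,-22.5,36),(-37.5,-22.5,36),(-37.5,22.5,36)])
def f(p):
    a=np.array([(p[3]*1,p[4]),(p[3],-p[4]),(-p[3],-p[4]),(-p[3],p[4])])
    P=a@rz(p[2])[:2,:2].T+[p[0],p[1]]
    return (proj("top",np.array([deck([x,y,36]) for x,y in P]))-h).ravel()
r=least_squares(f,[45,-30,0,37,22]);print("holes fit",r.x.round(3),r.fun.round(2))
# same hole fit on the initial picture for the pattern size and yaw bias
h0=uncrop([(170,143),(265,195),(181,353),(84,299)],315,155,8)
def g(p):
    a=np.array([(p[3],p[4]),(p[3],-p[4]),(-p[3],-p[4]),(-p[3],p[4])])/1e3
    P=a@rz(p[2])[:2,:2].T+[p[0],p[1]]
    return (proj("top",np.c_[P,np.full(4,.036)])-h0).ravel()
r=least_squares(g,[.585,-.228,-.5,37,22]);print("initial",r.x.round(3),r.fun.round(2))
```

```text
pred block line -0.13147487712643038
pred block line -0.13388067739483156
pred slot -0.1354510774547159
pred cross 0.15060186929356764 seen 0.1504424778761062 0.168141592920354
home corners pred [[195.0, 193.5], [191.1, 222.3], [175.6, 190.6]] seen [[194.6, 193.9], [191.1, 221.1], [177.1, 190.6]]
holes fit [ 4.3269e+01 -2.7560e+01 -5.0000e-03  3.7103e+01  2.1991e+01] [-0.01 -0.04  0.03  0.04 -0.03 -0.08  0.    0.08]
initial [ 0.585 -0.227 -0.516 37.122 22.01 ] [-0.04 -0.    0.07  0.02 -0.05 -0.07  0.02  0.06]
```

The pose agrees with the force contacts to about 1 mm, with yaw −0.005. To be sure it is seated, I'll give it two light confirming nudges with closed fingers, side first and then nose.

Run:
```python
from h import *
print(err(deck([50,-90,90])),(deck([50,-90,22])-deck([50,-90,90]))*100)
```

```text
(array([0.0004, 0.0043, 0.0002]), array([ 4.6 , 17.75, -6.37])) [ 1.81400632 -0.27935769 -6.54762097]
```

Call:
drive_tool([
  [[0, 0, 0], [1, 4, 0], 0],
  [[0, 0, 0], [1, 4, 0], 0],
  [[0, 0, 0], [1, 4, -1.4], 0],
  [[0, 0, 0], [1, 4, -2.5], 0],
  [[0, 0, 0], [0.6, 1.75, -2.5], 0],
  [[0, 0, 0], [0.6, -0.09, -2.1], 0],
  [[0, 0, 0], [0.6, -0.09, -2.2], 0],
  [[0, 0, 0], [0, 0, 0], 0],
])

```text
clock: 20.4
position: [0.5, 0.1974, 0.1096]
ee_rot: [0.136, 0.074, 0.988, -0.011]
contact_force: [-0.8, -0.0, -0.6]
width: -0.0003
gripper_force: 0.0
```

Run:
```python
from h import *
s=manip.get_state();print(todeck(s['position']),RD.T@s['contact_force'],s['width'],err(deck([50,-80,22])))
```

```text
[ 47.82507405 -89.2253376   43.21747025] [-0.87034059 -0.1409564  -0.35030381] -0.00026400924596560265 (array([ 0.0021, -0.0006, -0.0028]), array([ 0.91,  0.79, -1.98]))
```

Call:
drive_tool([
  [[0, 0, 0], [0.3, -0.04, -1], 0],
  [[0, 0, 0], [0.3, -0.04, -1], 0],
  [[0, 0, 0], [0.07, 0.5, 0], 0],
  [[0, 0, 0], [0.07, 0.5, 0], 0],
  [[0, 0, 0], [0, 0, 0], 0],
])

```text
clock: 21.02
position: [0.5094, 0.2058, 0.0917]
ee_rot: [0.138, 0.075, 0.988, -0.011]
contact_force: [0.2, 1.5, -1.0]
width: -0.0001
gripper_force: 0.0
```

Call:
drive_tool([
  [[0, 0, 0], [0.03, 0.2, 0], 0],
  [[0, 0, 0], [0, 0, 0], 0],
])

```text
clock: 21.28
position: [0.5093, 0.2074, 0.0915]
ee_rot: [0.138, 0.075, 0.988, -0.011]
contact_force: [1.2, -0.4, -0.6]
width: 0.0001
gripper_force: 0.0
```

Call:
drive_tool([
  [[0, 0, 0], [0.03, 0.2, 0], 0],
  [[0, 0, 0], [0, 0, 0], 0],
])

```text
clock: 21.52
position: [0.5096, 0.2094, 0.0913]
ee_rot: [0.138, 0.075, 0.988, -0.011]
contact_force: [-1.0, 0.4, -0.3]
width: 0.0001
gripper_force: 0.0
```

Call:
drive_tool([
  [[0, 0, 0], [0.03, 0.2, 0], 0],
  [[0, 0, 0], [0, 0, 0], 0],
])

```text
clock: 21.78
position: [0.5099, 0.2114, 0.0913]
ee_rot: [0.138, 0.075, 0.988, -0.011]
contact_force: [-0.8, -0.0, 0.0]
width: -0.0002
gripper_force: 0.0
```

Call:
drive_tool([
  [[0, 0, 0], [0.03, 0.2, 0], 0],
  [[0, 0, 0], [0, 0, 0], 0],
])

```text
clock: 22.02
position: [0.5101, 0.2134, 0.0912]
ee_rot: [0.137, 0.075, 0.988, -0.011]
contact_force: [0.4, 0.8, 0.9]
width: -0.0001
gripper_force: 0.1
```

Call:
drive_tool([
  [[0, 0, 0], [0.03, 0.2, 0], 0],
  [[0, 0, 0], [0, 0, 0], 0],
])

```text
clock: 22.28
position: [0.5101, 0.2136, 0.0912]
ee_rot: [0.137, 0.075, 0.988, -0.013]
contact_force: [-0.7, -7.2, 2.3]
width: 0.0003
gripper_force: 3.5
```

Call:
drive_tool([
  [[0, 0, 0], [0.03, 0.2, 0], 0],
  [[0, 0, 0], [0, 0, 0], 0],
])

```text
clock: 22.52
position: [0.51, 0.2137, 0.0913]
ee_rot: [0.137, 0.074, 0.988, -0.014]
contact_force: [0.5, -13.0, 4.4]
width: 0.0005
gripper_force: 6.7
```

Call:
drive_tool([
  [[0, 0, 0], [0.015, 0.1, 0], 0],
  [[0, 0, 0], [0, 0, 0], 0],
])

```text
clock: 22.78
position: [0.5101, 0.2138, 0.0913]
ee_rot: [0.136, 0.074, 0.988, -0.015]
contact_force: [0.5, -16.1, 5.8]
width: 0.0002
gripper_force: 8.2
```

The side is seated: 16 N and no motion. Next the nose push.

Call:
drive_tool([
  [[0, 0, 0], [-0.15, -1, 0], 0],
  [[0, 0, 0], [-0.23, -1.5, 0], 0],
  [[0, 0, 0], [-0.5, 0.08, 2], 0],
  [[0, 0, 0], [-0.8, 0.12, 3], 0],
  [[0, 0, 0], [0, 0, 2], 0],
  [[0, 0, 0], [0, 0, 0], 0],
])

```text
clock: 23.52
position: [0.4951, 0.1955, 0.1629]
ee_rot: [0.139, 0.075, 0.987, -0.01]
contact_force: [0.4, -0.3, -0.3]
width: 0.0003
gripper_force: 0.0
```

Run:
```python
from h import *
s=manip.get_state();print(todeck(s['position']),err(deck([150,-28,70])),(deck([150,-28,23])-deck([150,-28,70]))*100)
```

```text
[ 57.77466334 -91.78732392  95.78307453] (array([-0.0006,  0.0072, -0.0006]), array([1.044e+01, 4.850e+00, 1.000e-02])) [ 1.25379849 -0.19308546 -4.52556155]
```

Call:
drive_tool([
  [[0, 0, 0], [3, 0.5, 0.6], 0],
  [[0, 0, 0], [4, 1.5, 0.4], 0],
  [[0, 0, 0], [3.44, 2.85, 0], 0],
  [[0, 0, 0], [0, 0, -1], 0],
  [[0, 0, 0], [0.4, -0.06, -1.5], 0],
  [[0, 0, 0], [0.4, -0.06, -1.5], 0],
  [[0, 0, 0], [0.3, -0.05, -1], 0],
  [[0, 0, 0], [0, 0, 0], 0],
])

```text
clock: 24.52
position: [0.6088, 0.2415, 0.1199]
ee_rot: [0.136, 0.075, 0.988, -0.011]
contact_force: [-0.9, 0.0, -0.2]
width: -0.0
gripper_force: 0.0
```

Run:
```python
from h import *
s=manip.get_state();print(todeck(s['position']),RD.T@s['contact_force'],err(deck([145,-28,23])))
```

```text
[147.69883125 -29.09453577  25.9426937 ] [-0.89561358 -0.08860101  0.01798054] (array([ 0.0019,  0.0011, -0.0002]), array([-0.16,  0.14, -0.36]))
```

Clear of the nose, with about 14 mm to go. I'll push down the slope.

Call:
drive_tool([
  [[0, 0, 0], [-0.38, 0.16, -0.38], 0],
  [[0, 0, 0], [-0.38, 0.06, -0.11], 0],
  [[0, 0, 0], [-0.19, 0.03, -0.054], 0],
  [[0, 0, 0], [0, 0, 0], 0],
])

```text
clock: 25.02
position: [0.5998, 0.2447, 0.1161]
ee_rot: [0.138, 0.075, 0.988, -0.011]
contact_force: [-0.4, 0.3, -0.5]
width: 0.0
gripper_force: 0.0
```

Call:
drive_tool([
  [[0, 0, 0], [-0.19, 0.03, -0.054], 0],
  [[0, 0, 0], [0, 0, 0], 0],
])

```text
clock: 25.28
position: [0.5979, 0.2449, 0.1153]
ee_rot: [0.137, 0.075, 0.988, -0.011]
contact_force: [-0.7, -0.6, 0.2]
width: -0.0002
gripper_force: 0.0
```

Call:
drive_tool([
  [[0, 0, 0], [-0.19, 0.03, -0.054], 0],
  [[0, 0, 0], [0, 0, 0], 0],
])

```text
clock: 25.52
position: [0.5968, 0.2452, 0.115]
ee_rot: [0.138, 0.075, 0.988, -0.011]
contact_force: [0.9, -0.8, -0.3]
width: 0.0002
gripper_force: 0.8
```

Run:
```python
from h import *
s=manip.get_state();print(todeck(s['position']),RD.T@s['contact_force'])
```

```text
[134.35382731 -27.24356961  24.52876488] [ 0.87241915 -0.67956357 -0.52095407]
```

Call:
drive_tool([
  [[0, 0, 0], [-0.19, 0.03, -0.054], 0],
  [[0, 0, 0], [0, 0, 0], 0],
])

```text
clock: 25.78
position: [0.5966, 0.2453, 0.1153]
ee_rot: [0.14, 0.075, 0.987, -0.011]
contact_force: [5.2, -2.0, -0.5]
width: 0.0001
gripper_force: 2.7
```

Call:
drive_tool([
  [[0, 0, 0], [-0.19, 0.03, -0.054], 0],
  [[0, 0, 0], [0, 0, 0], 0],
])

```text
clock: 26.02
position: [0.5964, 0.2454, 0.1156]
ee_rot: [0.142, 0.075, 0.987, -0.011]
contact_force: [7.3, -4.3, -0.4]
width: -0.0002
gripper_force: 4.2
```

Call:
drive_tool([
  [[0, 0, 0], [-0.19, 0.03, -0.054], 0],
  [[0, 0, 0], [0, 0, 0], 0],
])

```text
clock: 26.28
position: [0.5962, 0.2454, 0.116]
ee_rot: [0.143, 0.074, 0.987, -0.011]
contact_force: [10.8, -5.5, 0.3]
width: 0.0001
gripper_force: 5.8
```

Run:
```python
from h import *
s=manip.get_state();print(todeck(s['position']),RD.T@s['contact_force'])
```

```text
[134.06182958 -27.09549066  25.65046947] [11.19046994 -3.79821077 -2.84615815]
```

It holds at 11 N with no motion, so it is home. I'll back off up the slope, retreat and check.

Call:
drive_tool([
  [[0, 0, 0], [0.76, -0.12, 0.216], 0],
  [[0, 0, 0], [0.76, -0.12, 0.216], 0],
  [[0, 0, 0], [0.2, -0.1, 1], 0],
  [[0, 0, 0], [0, 0, 4], 0],
  [[0, 0, 0], [0, 0, 5], 0],
  [[0, 0, 0], [-1, -5, 2], 0],
  [[0, 0, 0], [-1, -5, 0], 0],
  [[0, 0, 0], [-1, -6, 0], 0],
])

```text
clock: 27.28
position: [0.5772, 0.0822, 0.2385]
ee_rot: [0.138, 0.074, 0.988, -0.01]
contact_force: [1.0, -1.4, -0.2]
width: 0.0001
gripper_force: 0.0
```

Call:
drive_tool([
  [[0, 0, 0], [-1, -6, 0], 0],
  [[0, 0, 0], [-1, -6, 0], 0],
  [[0, 0, 0], [0, 0, 0], 0],
  [[0, 0, 0], [0, 0, 0], 0],
])

```text
clock: 27.78
position: [0.5575, -0.037, 0.2378]
ee_rot: [0.138, 0.076, 0.988, -0.01]
contact_force: [0.3, 0.0, 0.3]
width: 0.0002
gripper_force: 0.0
```

Run:
```python
from h import *;from crop import *
a=eyes.get_image("top")[:,:,::-1];b=eyes.get_image("side")[:,:,::-1]
print(manip.get_state()['contact_force'])
cv2.imwrite("pics/z.png",np.hstack([crop(a,165,165,50,70,8),crop(b,175,120,50,70,8)]))
```

```text
[0.09477921 0.93327875 0.58428609]
```

View pics/z.png

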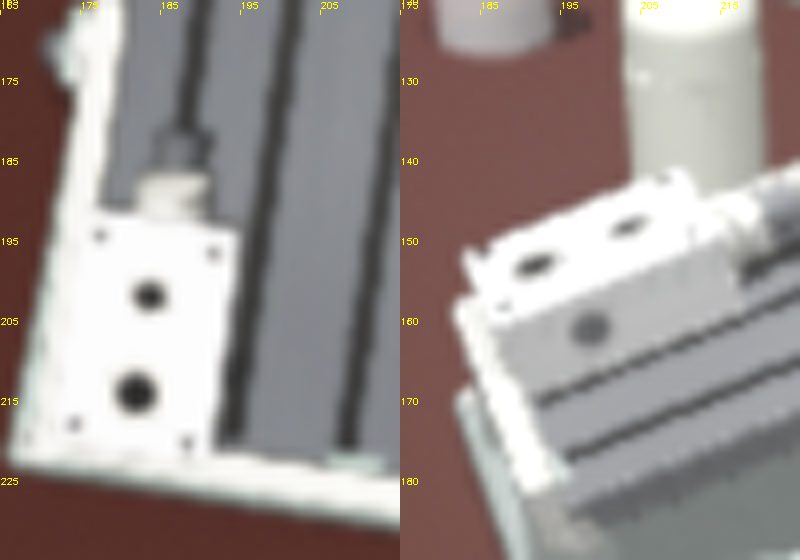

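The block lies flat in the corner in the same place as before the nudges, with top screw holes still at about (177.5,194), (191.5,196.5) and (188,220). The arm is clear, so I'll hand in.

```bash
python3 -c "
from rig import job
print(job.sign_off())"
```

```text
the job is handed in; nothing more can be done
None
```

The manifold block lies flat in the deck corner with its cartridge up the slope, held firm against stop (11 N) and rail (16 N) when nudged, and is released; the job is handed in at about 28 s, with no verdict shown.

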